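# Find the spacer that fits the fixture's gap and lock it in

### The job

Try the spacer blocks from the wooden rack in the gap of the steel fixture until you find the one that fits snugly: it slides in and stands upright on the ledges inside, while a thicker one will not enter and a thinner one is loose and drops or leans past the ledges. Leave that one seated and swing the fixture's keeper bar fully over it, and have the spacers that did not fit standing upright in the rack again. Leave the other things on the bench where they are.

Things in the scene. Friction and masses are not known exactly. Their poses are not given: they have to be found in the camera images.
- fixture: dark steel fixture fixed to the bench, base 90 x 130 mm, jaws 64 mm wide, top 36 mm above the bench. Origin on the bench below the middle of the fixed jaw's face; y points from the fixed jaw (y = -60 to 0 mm) across the gap to the bright steel stop, z up. The gap starts at y = 0; along x it is 44 mm long, centred, closed by cheeks. Mouth with 4 mm 45-degree lead-ins all round.
- gap_edge (a point): middle of the fixed jaw's face at the level of the fixture's top, 36 mm above the bench. The gap's width along y from here is not known beforehand: the stop is set for one of the three spacers, so it is 13.5, 19.5 or 25.5 mm (spacer thickness + 1.5 mm). A spacer that is too thick stays on the mouth, its underside 33 to 36 mm above the bench.
- ledge (a point): middle of the fixed jaw's ledge, 16 mm above the bench. Such a ledge, 2.75 mm wide, runs along both y walls; between them the gap goes down to 9 mm. The right spacer rests on both, 20 mm deep, 36 mm standing out. A thinner one passes between them or leans; held close to the fixed jaw it is stopped by that ledge but can be shifted 6 mm or more along +y, where the right one has at most 1.5 mm.
- spacer_thin: aluminium spacer block, 12 mm thick along its y axis, 40 mm wide along its x axis, 56 mm tall; origin at the centre of its underside, z up. Starts standing in one of the three rack pockets (which one varies). Square edges.
- spacer_mid: aluminium spacer block, 18 mm thick along its y axis, 40 mm wide along its x axis, 56 mm tall; origin at the centre of its underside, z up. Starts standing in one of the three rack pockets (which one varies). Square edges. A good one to try first: how it fits tells whether the thicker or the thinner one is needed.
- spacer_thick: aluminium spacer block, 24 mm thick along its y axis, 40 mm wide along its x axis, 56 mm tall; origin at the centre of its underside, z up. Starts standing in one of the three rack pockets (which one varies). Square edges.
- rack: plywood rack fixed to the bench, 74 x 176 x 20 mm, three equal pockets 45 x 29 mm (x by y), 12 mm deep (floor 8 mm above the bench), centred at y = -52, 0 and +52 mm; origin at the centre of its underside, z up; any pocket will take any spacer
- rack_hole0 (a point): centre of the mouth of the rack pocket at y = -52 mm, 20 mm above the bench
- rack_hole1 (a point): centre of the mouth of the middle rack pocket, 20 mm above the bench
- rack_hole2 (a point): centre of the mouth of the rack pocket at y = +52 mm, 20 mm above the bench
- keeper (a joint): steel keeper bar on an upright post on the fixed jaw; rad, counter-clockwise from above positive, 0 = fully over the gap at its end stop (bar along the fixture's +y), starts swung away at 2.0 to 2.6; stays where left, light friction (0.5 N at the pin). Bar 14 x 60 mm, underside 77, top 85 mm above the bench: passes 5 mm over a seated spacer, not over one that has not entered
- keeper_post (a point): axis of the keeper's post, 34 mm from the fixed jaw's face (fixture x = 0, y = -34 mm), at the height of the bar's underside, 77 mm above the bench
- keeper_pin (a point): top of the black upright handle pin on the keeper bar, 12 mm in diameter, standing 24 mm above the bar (top 109 mm above the bench), 46 mm from the post's axis
- loupe: black loupe 37 mm across, 34 mm high, a bystander
- battery: black and tan 9 V block battery 49 x 18 x 26 mm, lying on the bench, a bystander
- transformer: small transformer 36 x 62 x 43 mm, a bystander
- driver_teal: screwdriver with a teal handle, 140 mm long, a bystander
Things that resemble listed ones, but are neither listed nor needed, are in the scene too. Leave any purple or turquoise look-alike of the spacer_thick alone. What is shaped like the spacer_mid but blue is not meant.

How it is judged (in metres and radians):
On the way, in this order (a step that is already met when the one before it is completed fails the run):
1. the spacer that fits stands seated on the ledges in the gap, let go (((z of spacer_thin in the frame of fixture between 0.013 and 0.019 m and x of spacer_thin in the frame of fixture between -0.005 and 0.005 m and y of spacer_thin in the frame of fixture between 0.004 and 0.0095 m and angle between spacer_thin's own z axis and vertical below 0.08 rad and contact force between the fingers and spacer_thin below 0.2 N) or (z of spacer_mid in the frame of fixture between 0.013 and 0.019 m and x of spacer_mid in the frame of fixture between -0.005 and 0.005 m and y of spacer_mid in the frame of fixture between 0.007 and 0.0125 m and angle between spacer_mid's own z axis and vertical below 0.08 rad and contact force between the fingers and spacer_mid below 0.2 N) or (z of spacer_thick in the frame of fixture between 0.013 and 0.019 m and x of spacer_thick in the frame of fixture between -0.005 and 0.005 m and y of spacer_thick in the frame of fixture between 0.01 and 0.0155 m and angle between spacer_thick's own z axis and vertical below 0.08 rad and contact force between the fingers and spacer_thick below 0.2 N))), for 0.3 s.
2. the keeper bar is swung over the seated spacer (value of joint keeper below 0.2 rad and ((z of spacer_thin in the frame of fixture between 0.013 and 0.019 m and x of spacer_thin in the frame of fixture between -0.005 and 0.005 m and y of spacer_thin in the frame of fixture between 0.004 and 0.0095 m and angle between spacer_thin's own z axis and vertical below 0.08 rad) or (z of spacer_mid in the frame of fixture between 0.013 and 0.019 m and x of spacer_mid in the frame of fixture between -0.005 and 0.005 m and y of spacer_mid in the frame of fixture between 0.007 and 0.0125 m and angle between spacer_mid's own z axis and vertical below 0.08 rad) or (z of spacer_thick in the frame of fixture between 0.013 and 0.019 m and x of spacer_thick in the frame of fixture between -0.005 and 0.005 m and y of spacer_thick in the frame of fixture between 0.01 and 0.0155 m and angle between spacer_thick's own z axis and vertical below 0.08 rad))), for 0.2 s.
At the end, for the whole second after the job is handed in: One spacer upright (0.08 rad) in the gap, underside within 3 mm of the ledges, within 5 mm of the middle along x and 3.5 mm of the fixed jaw; the other two upright (0.15 rad) in rack pockets, within 4 mm of their floors; keeper within 0.2 rad of fully over; all at rest (((z of spacer_thin in the frame of fixture between 0.013 and 0.019 m and x of spacer_thin in the frame of fixture between -0.005 and 0.005 m and y of spacer_thin in the frame of fixture between 0.004 and 0.0095 m and angle between spacer_thin's own z axis and vertical below 0.08 rad and z of spacer_mid in the frame of rack between 0.004 and 0.012 m and x of spacer_mid in the frame of rack between -0.012 and 0.012 m and y of spacer_mid in the frame of rack between -0.075 and 0.075 m and angle between each of spacer_mid, spacer_thick's own z axis and vertical below 0.15 rad and z of spacer_thick in the frame of rack between 0.004 and 0.012 m and x of spacer_thick in the frame of rack between -0.012 and 0.012 m and y of spacer_thick in the frame of rack between -0.075 and 0.075 m) or (z of spacer_mid in the frame of fixture between 0.013 and 0.019 m and x of spacer_mid in the frame of fixture between -0.005 and 0.005 m and y of spacer_mid in the frame of fixture between 0.007 and 0.0125 m and angle between spacer_mid's own z axis and vertical below 0.08 rad and z of spacer_thin in the frame of rack between 0.004 and 0.012 m and x of spacer_thin in the frame of rack between -0.012 and 0.012 m and y of spacer_thin in the frame of rack between -0.075 and 0.075 m and angle between each of spacer_thin, spacer_thick's own z axis and vertical below 0.15 rad and z of spacer_thick in the frame of rack between 0.004 and 0.012 m and x of spacer_thick in the frame of rack between -0.012 and 0.012 m and y of spacer_thick in the frame of rack between -0.075 and 0.075 m) or (z of spacer_thick in the frame of fixture between 0.013 and 0.019 m and x of spacer_thick in the frame of fixture between -0.005 and 0.005 m and y of spacer_thick in the frame of fixture between 0.01 and 0.0155 m and angle between spacer_thick's own z axis and vertical below 0.08 rad and z of spacer_thin in the frame of rack between 0.004 and 0.012 m and x of spacer_thin in the frame of rack between -0.012 and 0.012 m and y of spacer_thin in the frame of rack between -0.075 and 0.075 m and angle between each of spacer_thin, spacer_mid's own z axis and vertical below 0.15 rad and z of spacer_mid in the frame of rack between 0.004 and 0.012 m and x of spacer_mid in the frame of rack between -0.012 and 0.012 m and y of spacer_mid in the frame of rack between -0.075 and 0.075 m)) and value of joint keeper below 0.2 rad and linear speed of each of spacer_thin, spacer_mid, spacer_thick below 0.02 m/s); the robot touches nothing.
It fails at once if a bystander (loupe, battery, transformer, screwdriver) is shifted by more than 30 mm (distance of any of loupe, battery, transformer, driver_teal from where it was at the start of the episode above 0.03 m).
It also fails if it takes over 72 s, if anything falls off the work surface, if the arm or the gripper's body presses on something with over 40 N, if the wrist force passes 120 N, or if a joint passes its speed limit or range.

### The arm

A 6-joint arm with a two-finger parallel gripper is mounted at the origin on a cart in front of the work surface, level with it; the furniture and walls round the work are solid. World frame = base frame: x ahead of the robot, y to its left, z up, the work surface at z = 0. Lengths are in mm, angles in rad, forces in N, time in s.
With the tool pointing down it reaches from about 400 to 925 mm from the base axis. Payload 12.5 kg.
Tool frame: the origin (TCP) lies midway between the tips of the shut fingers; the grasp point (between the pads) lies 19 mm behind it; z points along the fingers, y is the line along which they close (so a half turn about z gives the same grasp; the last joint's range is limited). The gripper opens to 95 mm and grips with 3 to 60 N. Pads are 20 mm wide; open, the fingers measure 119 mm over their backs; the gripper's body (75 mm by 180 mm) begins 59 mm behind the grasp point.
Start: joints at [-1.379, 0.491, 1.559, -0, 1.092, -0.106], TCP at [183.409, -597.501, 214.661] pointing down, gripper open.
Joint ranges: [-3.1, 3.1], [-0.84, 2.19], [0.05, 2.79], [-1.13, 4.28], [0.06, 2.93], [-2.69, 2.69]. Speed limits (rad/s): [2.22, 2.22, 2.79, 3.14, 3.14, 3.14].

### API

Orientations are given as [roll, pitch, yaw] about the fixed x, y, z axes, in that order (R = Rz(yaw) Ry(pitch) Rx(roll)).
In Python, from cell import state, viewer, env, models gives the robot as it stands. The module is installed in compiled form; this text tells all that it offers.
- The arm moves only by the tool arm_command, never from a script. Its argument "rows" is a list of rows, each a list of 2 entries, a list of its own where there are three numbers: the shift along the tool's x, y, z normalised to -1 to 1, where 1 is 0.25 m, then the turn about the tool's z normalised to -1 to 1, where 1 is pi rad. A call has exactly 5 rows; each row shifts and turns the commanded pose from where the row before left it, along the tool's axes as they then stand; what a row does not reach is not made up. A row lasts 1/10 s, in which the tool goes at most 50 mm and 8.59 degrees, less where a joint would pass 70% of its speed; a pose out of reach is approached as far as the arm can. A call with a number of a shift or a turn outside -1 to 1 is refused whole. A call with a gripper value outside its range is refused whole. "claw" is the opening, from 0 (shut) to 1 (fully open), set as the call begins (left out, the last holds). The fingers move at their own pace and stop on an object; the grip force is fixed at half the most. Time passes only in rows, so rows that do not move let the fingers close, or fill a call up. It gives the time, the measured TCP pose, the force, the opening and the grip force at its end, in the units of the state.
- state(): the state, without advancing time (a new reading comes with each control period).
- viewer.read_camera(name): name is "scene" or "top" or "wrist"; returns (picture, depth): 400x640x3 uint8, red, green, blue; 400x640 float32, mm along the optical axis (not along the pixel's ray), 0 where there is no reading.
- viewer.get_calibration(name): a dict with "camera_matrix" (3x3 intrinsics, pixels), "dist_coeffs" ([k1, k2, p1, p2, k3] as OpenCV has them; the pictures are not rectified), "world_to_cam" (4x4, takes a point from world to camera coordinates). Camera axes: x right, y up, looking along -z (the intrinsics and any distortion apply to the point x, -y, -z); pixel columns grow to the right and rows downward; lengths in mm; the calibration is good to about 2 mm. A picture is of the moment at which its call begins: read the wrist's pose just before it. get_calibration takes no time and is no camera call; for the wrist camera it gives the pose at the moment of the call.
- env.job_done(): hands the job in; it is judged then, once.
Trained networks look in the newest picture that a camera, given by its name, has taken for a name from the list of things; names that differ only in an ending like _2 or _b are one class to them, and where a whole thing is asked for, a point or a joint stands for the part that bears it (a point fixed in the world has none). Each returns a list of dicts, best first, with "confidence" (0 to 1); they miss things now and then, are a little off and sometimes report something else, mostly with a low value. They report only what shows in the picture. A call takes as long as a camera call. They do not tell look-alikes from the thing itself.
- models.search_frame(camera, label): "position" ([x, y, z] in mm, in world coordinates, good to about 4 mm: the middle of the surface that is visible of it).
- models.mark_of(camera, label): "position" ([x, y, z] in mm, in world coordinates, good to about 4 mm: a listed point, or the origin of a listed thing).
The state is a dict: "t": time; "joints": joint angles; "qvel": joint speeds; "tau": joint torques, N m; "eef_pos": TCP position; "tcp_rot": TCP orientation; "ft_force": force on the tool from outside, world axes, zero at the start; "moment": the same for the moment, N m; "opening": opening from 0.0 (shut) to 1.0 (fully open); "grip_force": force on a finger pad.
Only numpy, scipy, OpenCV 4.12 (cv2) and the standard library are available. Lean on these libraries where they do the work, as an engineer would, in place of code of your own. Each camera call takes 0.05 s, during which the arm holds its last target. There are 200 camera calls.

## Working session

There is one attempt and no reset: what is moved stays moved. The work goes in short steps, Python scripts to look and compute and a tool call to move; the robot and the scene stay as the last step left them, time stands still between calls to the robot, and variables do not carry over. Pictures are saved under pics/ and viewed, at most 10 in all, crops included, and the job is handed in when it is done.

Besides the shell and the picture viewer there is one more tool, called after "Request:" as a command line: name --argument value ..., lists and objects as JSON in quotes. arm_command: Moves the arm, as the interface text tells. Scaled input: -1 to 1 covers 0.25 m each way for a shift and pi rad each way for a turn. Its arguments: {"type":"object","properties":{"rows":{"type":"array","items":{"type":"array"}},"claw":{"type":"number"}},"required":["rows"]}

```bash
mkdir -p pics; cat > h.py <<'E'
import numpy as np, cv2
from cell import state, viewer, env, models
def snap(cam,name=None):
    im,d=viewer.read_camera(cam); c=viewer.get_calibration(cam)
    if name: cv2.imwrite('pics/'+name,im[:,:,::-1])
    return im,d,c
def pts(d,c):
    K=np.array(c['camera_matrix'],float);D=np.array(c['dist_coeffs'],float);T=np.linalg.inv(np.array(c['world_to_cam'],float))
    h,w=d.shape; u,v=np.meshgrid(np.arange(w),np.arange(h))
    n=cv2.undistortPoints(np.stack([u,v],-1).reshape(-1,1,2).astype(np.float64),K,D).reshape(h,w,2)
    P=np.stack([n[...,0]*d,-n[...,1]*d,-d,np.ones_like(d)],-1)
    return (P@T.T)[...,:3]
E
python3 - <<'E'
from h import *
print(state())
for c in ('top','scene'):
    im,d,k=snap(c,c+'0.png'); np.savez(c+'0.npz',im=im,P=pts(d,k))
    for l in ['fixture','gap_edge','rack','rack_hole0','rack_hole2','spacer_thin','spacer_mid','spacer_thick','keeper_post','keeper_pin']:
        print(c,l,[(np.round(r['position']).tolist(),round(r['confidence'],2)) for r in models.mark_of(c,l)[:3]])
E
```

```text
{'t': 0.0, 'joints': array([-1.37860210e+00,  4.91599550e-01,  1.55947968e+00,  4.85511337e-06,
        1.09172511e+00, -1.05562334e-01]), 'qvel': array([-0.00139414, -0.00108303,  0.00251023,  0.00026745, -0.0014771 ,
        0.00118103]), 'tau': array([ 2.66659144e-04, -6.12645149e+01, -2.58175921e+01,  6.92780223e-02,
        4.82426235e-02, -7.92261676e-05]), 'eef_pos': array([ 183.35458333, -597.222617  ,  214.02650463]), 'tcp_rot': array([-3.14038816e+00, -1.31953169e-04,  2.97754241e-01]), 'ft_force': array([-1.4535388 , -0.23747992,  0.49460675]), 'moment': array([-0.02667123, -0.00919851,  0.00087582]), 'grip_force': 0.0, 'opening': 1.0005593054640447}
top fixture [([513.0, -141.0, -2.0], 0.88), ([514.0, -140.0, 14.0], 0.25)]
top gap_edge []
top rack [([533.0, 169.0, -2.0], 0.64)]
top rack_hole0 [([534.0, 172.0, 23.0], 0.79), ([518.0, 118.0, 22.0], 0.6)]
top rack_hole2 [([534.0, 172.0, 23.0], 0.79), ([518.0, 118.0, 22.0], 0.6)]
top spacer_thin [([724.0, -130.0, 2.0], 0.53), ([535.0, 170.0, 12.0], 0.42), ([514.0, -143.0, 33.0], 0.42)]
top spacer_mid [([549.0, 218.0, 10.0], 0.
[... 244 characters left out ...]
, 105.0], 0.72)]
scene fixture [([514.0, -143.0, -5.0], 0.87)]
scene gap_edge [([514.0, -143.0, 39.0], 0.87)]
scene rack [([532.0, 166.0, -3.0], 0.95)]
scene rack_hole0 [([520.0, 124.0, 18.0], 0.86), ([550.0, 220.0, 19.0], 0.84), ([533.0, 168.0, 19.0], 0.65)]
scene rack_hole2 [([520.0, 124.0, 18.0], 0.86), ([550.0, 220.0, 19.0], 0.84), ([533.0, 168.0, 19.0], 0.65)]
scene spacer_thin [([532.0, 170.0, 8.0], 0.47)]
scene spacer_mid [([549.0, 221.0, 4.0], 0.83), ([665.0, 177.0, -6.0], 0.75)]
scene spacer_thick [([517.0, 122.0, 5.0], 0.88), ([516.0, -144.0, -2.0], 0.74), ([403.0, 98.0, 1.0], 0.73)]
scene keeper_post [([503.0, -176.0, 80.0], 0.68)]
scene keeper_pin [([461.0, -189.0, 108.0], 0.48)]
```

View pics/top0.png

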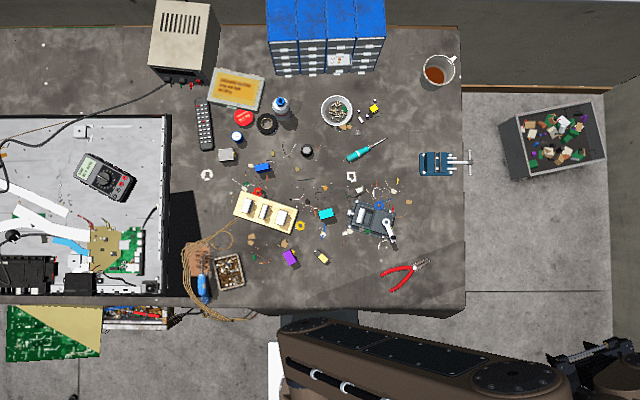

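View pics/scene0.png

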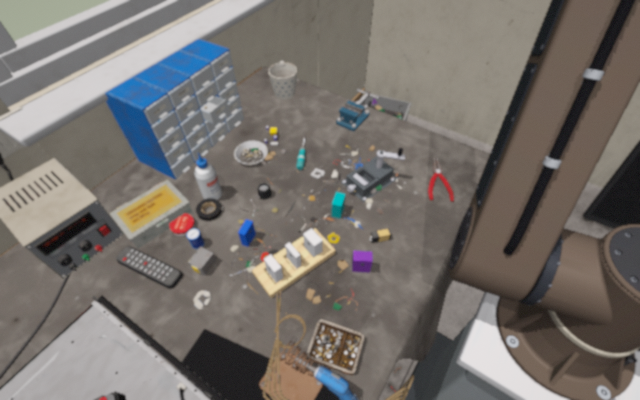

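Top view: the rack is at about (265,212), with real spacers at (248,208), (264,212) and (281,218). The fixture is at (372,218) with its keeper swung away. Things that could be mistaken for spacers are turquoise (327,213), purple (291,257), blue (263,168) and the grey transformer (227,155). I choose only the bare-metal blocks in the rack.

```bash
cat >> h.py <<'E'
def go(x,y,z,yaw=None):
    """print tool-frame normalised deltas (shift before turn) to a world pose"""
    from scipy.spatial.transform import Rotation as R
    s=state(); r=R.from_euler('xyz',s['tcp_rot'])
    d=r.inv().apply(np.array([x,y,z])-s['eef_pos'])
    t=0 if yaw is None else -((yaw-s['tcp_rot'][2]+np.pi/2)%np.pi-np.pi/2)
    print('shift mm',d.round(1),'norm',(d/250).round(4),'turn norm',round(t/np.pi,4),'rad',round(t,3))
E
python3 - <<'E'
from h import *
k=viewer.get_calibration('wrist'); T=np.linalg.inv(np.array(k['world_to_cam']))
s=state(); print(T.round(3)); print(np.array(k['camera_matrix']).round(1)); 
from scipy.spatial.transform import Rotation as R
print('cam in tool',R.from_euler('xyz',s['tcp_rot']).inv().apply(T[:3,3]-s['eef_pos']).round(1))
go(505,-150,300,-0.36)
E
```

```text
[[ 2.93000e-01  9.20000e-01  2.60000e-01  2.54540e+02]
 [-9.56000e-01  2.82000e-01  8.00000e-02 -5.75585e+02]
 [ 1.00000e-03 -2.72000e-01  9.62000e-01  3.85161e+02]
 [ 0.00000e+00  0.00000e+00  0.00000e+00  1.00000e+00]]
[[349.3   0.  315.1]
 [  0.  349.3 204.8]
 [  0.    0.    1. ]]
cam in tool [ 7.440e+01 -1.000e-01 -1.705e+02]
shift mm [ 438.7 -333.4  -85.4] norm [ 1.7549 -1.3337 -0.3415] turn norm 0.2094 rad 0.658
```

Request:
arm_command --rows '[[[0.156,-0.118,-0.03],0],[[0.156,-0.118,-0.03],0],[[0.156,-0.118,-0.03],0],[[0.156,-0.118,-0.03],0],[[0.156,-0.118,-0.03],0]]'

```text
t: 1.6
eef_pos: [327.3, -397.6, 252.6]
tcp_rot: [3.141, -0.0, 0.297]
ft_force: [0.5, -2.3, 0.7]
opening: 1.001
grip_force: 0.0
```

Request:
arm_command --rows '[[[0.156,-0.118,-0.03],0],[[0.156,-0.118,-0.03],0],[[0.156,-0.118,-0.03],0],[[0.156,-0.118,-0.03],0],[[0.156,-0.118,0],0]]'

```text
t: 2.1
eef_pos: [470.8, -199.4, 283.3]
tcp_rot: [3.14, -0.001, 0.298]
ft_force: [1.1, -0.7, 0.8]
opening: 0.998
grip_force: 0.0
```

Request:
arm_command --rows '[[[0,0,0],0.042],[[0,0,0],0.042],[[0,0,0],0.042],[[0,0,0],0.042],[[0,0,0],0.042]]'

```text
t: 2.6
eef_pos: [469.7, -200.9, 282.2]
tcp_rot: [3.142, -0.0, -0.367]
ft_force: [-0.8, -0.8, 0.3]
opening: 1.0
grip_force: 0.0
```

```bash
python3 - <<'E'
from h import *
s=state(); print(s['t'],s['eef_pos'],s['tcp_rot'])
im,d,k=snap('wrist','w1.png'); np.savez('w1.npz',im=im,P=pts(d,k))
for l in ['fixture','gap_edge','ledge','keeper_post','keeper_pin']:
    print(l,[(np.round(r['position'],1).tolist(),round(r['confidence'],2)) for r in models.mark_of('wrist',l)[:3]])
E
```

```text
2.6 [ 469.71572439 -200.94912854  282.19882719] [ 3.14150394e+00 -1.76463838e-04 -3.67214020e-01]
fixture [([512.6, -144.5, -1.5], 0.74), ([402.1, 4.8, -3.1], 0.72)]
gap_edge [([515.1, -141.2, 35.9], 0.75)]
ledge [([514.9, -141.0, 17.7], 0.75)]
keeper_post [([505.5, -175.4, 76.7], 0.76)]
keeper_pin [([460.1, -192.7, 110.6], 0.74)]
```

View pics/w1.png

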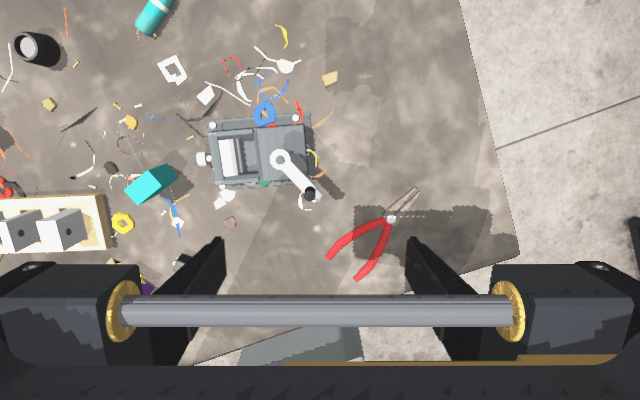

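The wrist view shows the fixture at about (258,155): the gap is the dark slot at (235,157) with the bright stop at (203,157), the post is at (280,160) and the pin at (310,194). The turquoise look-alike is at (150,184).

```bash
python3 - <<'E'
from h import *
f=np.load('w1.npz');P=f['P'];im=f['im']
c=im[100:215,180:335]; cv2.imwrite('pics/w1c.png',cv2.resize(c,None,fx=5,fy=5,interpolation=cv2.INTER_CUBIC)[:, :, ::-1])
m=(P[...,2]>30)&(P[...,2]<42)&(abs(P[...,0]-514)<80)&(abs(P[...,1]+143)<80)
print('top z',np.median(P[...,2][m]))
q=P[m][:,:2].astype(np.float32); r=cv2.minAreaRect(q); print(r, cv2.boxPoints(r).round(1))
# profile in fixture frame for candidate yaws
for yaw in (r[2],):
  pass
for r0 in (120,140,150,157,165,175,190):
    print(r0,[(u,int(P[r0,u,2])) for u in range(196,312,4)])
E
```

```text
top z 35.96839071501421
((514.131591796875, -137.6970977783203), (132.15310668945312, 64.40341186523438), 73.25238037109375) [[ 464.3 -191.7]
 [ 525.9 -210.3]
 [ 564.   -83.7]
 [ 502.3  -65.1]]
120 [(196, 8), (200, 3), (204, 3), (208, 3), (212, 3), (216, 452), (220, 4), (224, 4), (228, 4), (232, 3), (236, 4), (240, 4), (244, 4), (248, 4), (252, 3), (256, 7), (260, 10), (264, 10), (268, 10), (272, 9), (276, 4), (280, 5), (284, 4), (288, 5), (292, 4), (296, 8), (300, 4), (304, 4), (308, 3)]
140 [(196, 3), (200, 1), (204, 3), (208, 2), (212, 36), (216, 36), (220, 34), (224, 34), (228, 35), (232, 32), (236, 16), (240, 8), (244, 7), (248, 10), (252, 9), (256, 33), (260, 34), (264, 35), (268, 35), (272, 37), (276, 36), (280, 36), (284, 36), (288, 36), (292, 36), (296, 37), (300, 36), (304, 36), (308, 4)]
150 [(196, 4), (200, 3), (204, 2), (208, 1), (212, 35), (216, 35), (220, 35), (224, 35), (228, 37), (232, 33), (236, 22), (240, 13), (244, 9), (248, 8), (252, 9), (256, 33), (260, 36), (264, 36), (268, 35), (272, 36), (276, 85), (280, 84), (284, 84), (288, 50), (292, 36), (296, 35), (300, 
[... 578 characters left out ...]
0, 86), (284, 85), (288, 85), (292, 84), (296, 80), (300, 35), (304, 36), (308, 3)]
175 [(196, 3), (200, 2), (204, 3), (208, 3), (212, 2), (216, 36), (220, 35), (224, 35), (228, 34), (232, 35), (236, 32), (240, 34), (244, 34), (248, 31), (252, 33), (256, 35), (260, 33), (264, 37), (268, 36), (272, 37), (276, 36), (280, 37), (284, 35), (288, 85), (292, 85), (296, 85), (300, 85), (304, 84), (308, 35)]
190 [(196, 3), (200, 3), (204, 5), (208, 4), (212, 4), (216, 3), (220, 2), (224, 8), (228, 6), (232, 4), (236, 3), (240, 2), (244, 2), (248, 3), (252, 2), (256, 1), (260, 3), (264, 4), (268, 3), (272, 4), (276, 3), (280, 3), (284, 3), (288, 3), (292, 1), (296, 3), (300, 2), (304, 86), (308, 108)]
```

View pics/w1c.png

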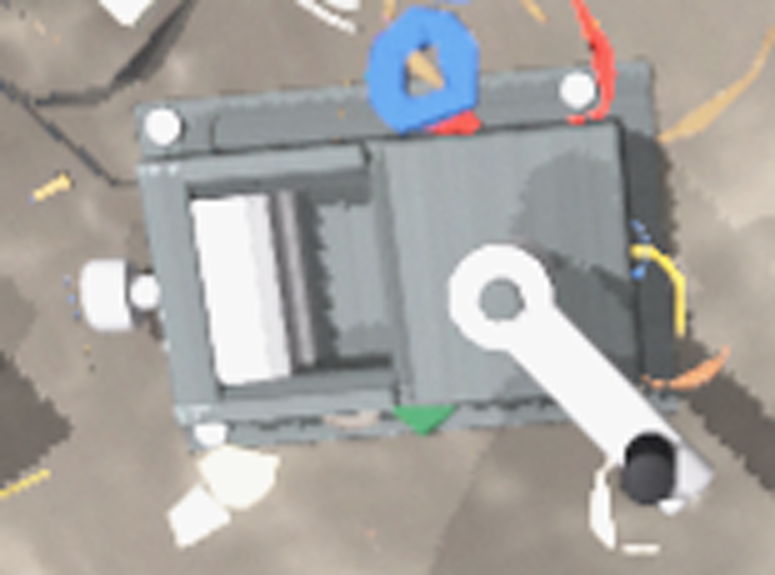

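```bash
cat >> h.py <<'E'
def loc(P,o,yaw):
    q=P[...,:2]-np.array(o); c,s=np.cos(yaw),np.sin(yaw)
    return np.stack([q[...,0]*c+q[...,1]*s,-q[...,0]*s+q[...,1]*c,P[...,2]],-1)
E
python3 - <<'E'
from h import *
f=np.load('w1.npz');P=f['P'];im=f['im'].mean(-1)
for yaw in (-.2915,):
    L=loc(P,(513,-143),yaw)
    m=abs(L[...,0])<16
    for y in np.arange(-68,75,2 if 0 else 1.5):
        k=m&(abs(L[...,1]-y)<.75)
        # exclude keeper
        z=L[...,2][k]; z=z[z<60]
        if len(z)>3 and (y<-52 or y>-8): print(round(y,1),len(z),np.percentile(z,[20,50,80]).round(1),int(im[k].mean()))
    m=(L[...,1]>2)&(L[...,1]<10)
    print('x prof',[(x,round(float(np.median(L[...,2][m&(abs(L[...,0]-x)<.75)])),1)) for x in list(range(-36,-15,2))+list(range(16,37,2))])
    # side edges at z 36
    t=(abs(L[...,2]-36)<3)
    for y in (-50,-30,-10,40): 
        k=t&(abs(L[...,1]-y)<4); print(y,L[...,0][k].min().round(1),L[...,0][k].max().round(1))
    t=(abs(L[...,2]-109)<5); print('pin',P[t&(abs(L[...,1])<90)&(abs(L[...,0])<90)].mean(0))
E
```

```text
-68.0 30 [3.8 4.5 5.2] 92
-66.5 30 [3.6 4.2 5. ] 92
-65.0 29 [3.7 4.3 5.3] 90
-63.5 29 [4.1 4.6 5.2] 92
-62.0 30 [3.7 4.5 5. ] 92
-60.5 55 [ 5.6 26.6 35.2] 91
-59.0 36 [36.1 36.3 36.9] 91
-57.5 33 [35.5 36.2 36.8] 93
-56.0 33 [35.7 36.5 36.8] 94
-54.5 36 [35.7 36.2 37.1] 93
-53.0 36 [35.6 36.4 37. ] 96
-6.5 36 [35.8 36.3 37.1] 63
-5.0 28 [35.4 36.2 36.7] 60
-3.5 28 [34.6 35.1 36. ] 61
-2.0 29 [33.3 33.9 34.3] 61
-0.5 11 [32.1 32.5 33. ] 58
4.0 25 [ 8.8  9.5 10.1] 52
5.5 29 [ 8.4  9.2 10.1] 70
7.0 34 [ 9.   9.3 10. ] 80
8.5 27 [8.7 9.2 9.7] 70
10.0 31 [8.8 9.2 9.9] 137
11.5 28 [ 8.3  9.1 10.2] 167
13.0 27 [8.6 9.2 9.7] 170
14.5 31 [8.5 9.2 9.8] 169
16.0 28 [8.8 9.5 9.9] 165
17.5 31 [8.4 8.9 9.3] 142
19.0 33 [8.7 9.1 9.7] 103
20.5 28 [ 8.7  9.5 10. ] 91
22.0 60 [ 9.5 12.3 16.3] 114
23.5 30 [15.7 16.2 17.1] 175
25.0 109 [17.9 25.4 30.9] 147
26.5 40 [31.7 32.9 33.6] 227
28.0 41 [33.3 34.2 35.2] 231
29.5 35 [34.3 34.8 35.4] 240
31.0 37 [34.5 35.4 36.1] 247
32.5 33 [34.7 35.7 36.2] 247
34.0 31 [34.4 35.2 35.8] 247
35.5 36 [34.8 35.4 35.8] 247
37.0 35 [34.7 35.1 36.1] 247
38.5 31 [34.7 35.3
[... 386 characters left out ...]
.0 9 [24.6 25.6 26.6] 225
62.5 44 [21.8 25.6 29. ] 153
64.0 38 [ 2.9  5.1 30.1] 181
65.5 42 [ 2.9  4.5 29.5] 177
67.0 35 [ 3.2 23.5 30.2] 189
68.5 32 [ 2.9 25.3 30.5] 198
70.0 31 [ 3.9 28.1 30.5] 211
71.5 23 [ 3.  25.3 29.8] 201
73.0 12 [2.3 3.1 3.9] 166
74.5 11 [2.1 3.2 3.3] 158
x prof [(-36, nan), (-34, nan), (-32, 36.5), (-30, 35.9), (-28, 36.9), (-26, 36.0), (-24, 34.0), (-22, 21.7), (-20, 9.9), (-18, 9.2), (-16, 9.4), (16, 9.6), (18, 9.4), (20, 9.1), (22, 33.9), (24, 35.1), (26, 36.5), (28, 36.1), (30, 36.1), (32, 12.4), (34, 4.2), (36, 4.9)]
-50 -23.9 31.2
-30 -32.2 31.6
-10 -31.8 31.7
40 -32.6 31.8
pin [ 460.64861251 -193.01982764  108.746013  ]
  return _methods._mean(a, axis=axis, dtype=dtype,
  ret = ret.dtype.type(ret / rcount)
```

Fixture yaw is about -0.29 and the gap runs from y≈0 to 25.4 mm, so the stop is set for the 24 mm spacer; the fit will check that. Next I look at the rack.

Request:
arm_command --rows '[[[-0.0646,-0.186,0],0],[[-0.0646,-0.186,0],0],[[-0.0646,-0.186,0],0],[[-0.0646,-0.186,0],0],[[-0.0646,-0.186,0],0]]'

```text
t: 3.4
eef_pos: [476.2, 46.8, 282.3]
tcp_rot: [-3.142, -0.001, -0.36]
ft_force: [0.9, -0.6, -0.3]
opening: 1.002
grip_force: 0.0
```

Request:
arm_command --rows '[[[-0.0646,-0.186,0],0],[[0,0,0.06],-0.02],[[0,0,0.06],0],[[0,0,0.04],0],[[0,0,0],0]]'

```text
t: 3.9
eef_pos: [477.5, 94.0, 241.1]
tcp_rot: [3.141, 0.002, -0.298]
ft_force: [0.3, -0.2, 0.2]
opening: 0.998
grip_force: 0.0
```

```bash
python3 - <<'E'
from h import *
s=state(); print(s['t'],s['eef_pos'],s['tcp_rot'])
im,d,k=snap('wrist','w2.png'); P=pts(d,k); np.savez('w2.npz',im=im,P=P)
m=(P[...,2]>57)&(P[...,2]<70)&(abs(P[...,0]-534)<60)&(abs(P[...,1]-170)<90)
n,lab=cv2.connectedComponents(m.astype(np.uint8))
for i in range(1,n):
    k=lab==i
    if k.sum()<60: continue
    v,u=np.nonzero(k); print(k.sum(),(u.mean().round(),v.mean().round()),cv2.minAreaRect(P[k][:,:2].astype(np.float32)),np.median(P[k][:,2]),im[k].mean(0).round())
m=(P[...,2]>16)&(P[...,2]<24)&(abs(P[...,0]-534)<90)&(abs(P[...,1]-170)<110)
r=cv2.minAreaRect(P[m][:,:2].astype(np.float32));print('rack',r,cv2.boxPoints(r))
E
```

```text
3.9 [477.45318887  93.98992502 241.11862981] [ 3.14077752e+00  1.83735612e-03 -2.98489842e-01]
841 (np.float64(174.0), np.float64(151.0)) ((549.4370727539062, 218.86163330078125), (19.39589500427246, 39.8145637512207), 73.04292297363281) 64.89976124355815 [225. 225. 224.]
554 (np.float64(225.0), np.float64(152.0)) ((533.0785522460938, 169.7875213623047), (12.516887664794922, 39.446929931640625), 72.33524322509766) 64.96082802392587 [224. 224. 223.]
971 (np.float64(278.0), np.float64(154.0)) ((515.2939453125, 119.33870697021484), (23.972307205200195, 39.19050979614258), 72.30059051513672) 65.16690622285734 [242. 242. 242.]
rack ((532.47998046875, 169.62841796875), (176.90098571777344, 74.58248138427734), 71.62773132324219) [[469.21085  97.44018]
 [539.99176  73.93255]
 [595.74915 241.81665]
 [524.9682  265.32428]]
```

View pics/w2.png

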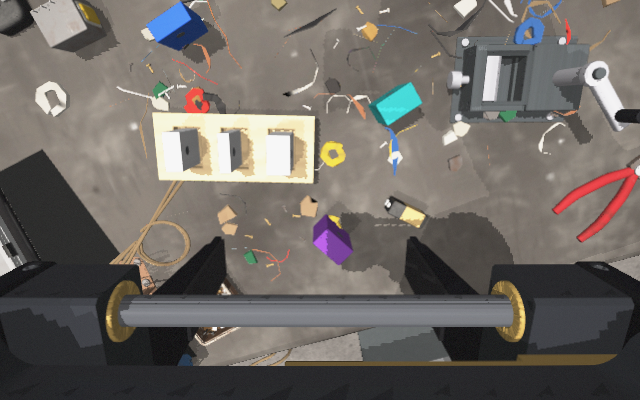

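The wrist view shows the bare-metal spacers mid (174,151), thin (225,152) and thick (278,154) with a 24 mm top. The purple (333,240) and turquoise (395,105) blocks are apart from them. The close view confirms the choice, so I pick the thick one.

Request:
arm_command --rows '[[[0.115,-0.141,0],0.0035],[[0,0,0.15],0],[[0,0,0.15],0],[[0,0,0.15],0],[[0,0,0.15],0]]' --claw 0.46

```text
t: 4.45
eef_pos: [516.4, 119.0, 91.6]
tcp_rot: [-3.141, -0.002, -0.311]
ft_force: [0.8, 0.2, -0.2]
opening: 0.632
grip_force: 0.0
```

```bash
python3 - <<'E'
from h import *
s=state(); print(s['t'],s['eef_pos'],s['tcp_rot'],s['opening']); go(515.3,119.3,33,-.309)
E
```

```text
4.45 [516.40553263 118.98219916  91.59390141] [-3.14095718e+00 -1.69439424e-03 -3.10500852e-01] 0.6320240624587107
shift mm [-1.2  0.1 58.6] norm [-0.005   0.0003  0.2344] turn norm -0.0005 rad -0.002
```

Request:
arm_command --rows '[[[-0.003,0,0],0],[[0,0,0],0],[[0,0,0.08],0],[[0,0,0.08],0],[[0,0,0.074],0]]'

```text
t: 4.95
eef_pos: [516.7, 119.6, 35.7]
tcp_rot: [-3.14, -0.004, -0.31]
ft_force: [0.7, -0.3, 0.4]
opening: 0.459
grip_force: 0.0
```

Request:
arm_command --rows '[[[0,0,0],0],[[0,0,0],0],[[0,0,0],0],[[0,0,0],0],[[0,0,0],0]]' --claw 0

```text
t: 5.45
eef_pos: [516.1, 119.7, 35.4]
tcp_rot: [-3.14, -0.003, -0.31]
ft_force: [-0.7, 0.2, 8.7]
opening: 0.251
grip_force: 30.0
```

Request:
arm_command --rows '[[[0,0,-0.06],0],[[0,0,-0.15],0],[[0,0,-0.17],0],[[0.04,0.12,0],0],[[0.05,0.159,0],0]]'

```text
t: 5.95
eef_pos: [515.6, 46.6, 130.8]
tcp_rot: [-3.141, -0.004, -0.307]
ft_force: [0.3, -0.5, -4.8]
opening: 0.247
grip_force: 30.0
```

Request:
arm_command --rows '[[[0.05,0.159,0],0],[[0.05,0.159,0],0],[[0.05,0.159,0],0],[[0.05,0.159,0],0],[[0.01,0.04,0],-0.006]]'

```text
t: 6.45
eef_pos: [513.5, -134.2, 129.4]
tcp_rot: [3.141, -0.001, -0.294]
ft_force: [1.1, 1.1, -3.9]
opening: 0.251
grip_force: 30.0
```

```bash
python3 - <<'E'
from h import *
s=state(); print(s['t'],s['eef_pos'],s['tcp_rot'],s['opening'],s['ft_force']); go(517.0,-131.3,75,-.2915)
im,d,k=snap('wrist','w3.png'); P=pts(d,k); np.savez('w3.npz',im=im,P=P)
E
```

```text
6.45 [ 513.54564212 -134.16724643  129.39194805] [ 3.14096144e+00 -1.40488169e-03 -2.93945995e-01] 0.25073792048049137 [ 1.1474016   1.12088809 -3.93499727]
shift mm [ 2.4 -3.8 54.4] norm [ 0.0096 -0.0151  0.2176] turn norm -0.0008 rad -0.002
```

View pics/w3.png

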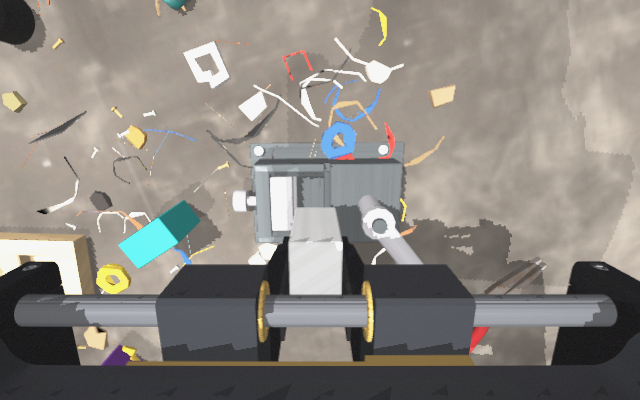

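The spacer is held at about (315,250), just short of the gap, with the gap and bright stop at (283,200). I'll check its position in the grip and the fixture's location from this closer view.

```bash
python3 - <<'E'
from h import *
P=np.load('w3.npz')['P']; 
tcp=np.array([513.55,-134.17]);yaw=-.294
L=loc(P,tcp,yaw)
v,u=np.mgrid[:400,:640]; m=(v>200)&(v<295)&(u>280)&(u<350)&(L[...,2]>90)&(abs(L[...,1])<25)
for z in (range(150,166,3)):
    k=m&(abs(L[...,2]-z)<1.5); 
    if k.sum()>5: print(z,k.sum(),'x',L[...,0][k].min().round(1),L[...,0][k].max().round(1),'y',np.percentile(L[...,1][k],[2,98]).round(1))
F=loc(P,(512.7,-143.3),-.2915)
a=(F[...,0]>2)&(F[...,0]<18)&(F[...,2]<60)
for y in list(np.arange(-7,4,1))+list(np.arange(20,32,1)):
    k=a&(abs(F[...,1]-y)<.5)
    if k.sum()>2: print(y,k.sum(),np.median(F[...,2][k]).round(1))
b=(abs(F[...,1]+12)<6)&(abs(F[...,2]-36)<3); print('jaw x max',F[...,0][b].max())
b=(F[...,1]>8)&(F[...,1]<22)
print([(x,np.median(F[...,2][b&(abs(F[...,0]-x)<.5)]).round(1)) for x in range(15,36)])
E
```

```text
150 153 x 7.9 18.6 y [-16.2  14.5]
153 176 x 8.0 18.6 y [-15.9  14.1]
156 429 x -7.7 18.6 y [-14.7  13.1]
159 2618 x -7.4 18.6 y [-12.7  10.5]
162 84 x -1.7 10.7 y [-15.4  13.7]
165 70 x -3.7 10.5 y [-15.2  13.4]
-7 21 36.4
-6 20 36.4
-5 30 36.1
-4 29 36.1
-3 19 35.8
-2 27 34.6
-1 33 34.1
0 20 33.1
1 38 20.1
2 19 16.3
3 19 16.4
20 17 9.1
21 28 9.4
22 23 9.3
23 18 9.4
24 30 16.1
25 26 16.1
26 41 26.6
27 29 32.1
28 31 33.1
29 21 34.5
30 34 34.8
31 28 34.9
jaw x max 31.39814604417043
[(15, np.float64(158.1)), (16, np.float64(138.3)), (17, np.float64(233.7)), (18, np.float64(234.3)), (19, np.float64(227.5)), (20, np.float64(224.6)), (21, np.float64(243.6)), (22, np.float64(244.5)), (23, np.float64(225.9)), (24, np.float64(225.1)), (25, np.float64(224.5)), (26, np.float64(222.7)), (27, np.float64(222.4)), (28, np.float64(224.6)), (29, np.float64(223.3)), (30, np.float64(221.7)), (31, np.float64(35.8)), (32, np.float64(5.3)), (33, np.float64(4.7)), (34, np.float64(4.2)), (35, np.float64(4.4))]
```

Request:
arm_command --rows '[[[0.0104,-0.018,0],0],[[0,0,0.08],0],[[0,0,0.08],0],[[0,0,0.08],0],[[0,0,0],0]]'

```text
t: 7.0
eef_pos: [516.5, -125.2, 67.0]
tcp_rot: [-3.141, 0.004, -0.29]
ft_force: [0.6, 0.5, -2.9]
opening: 0.248
grip_force: 30.0
```

Request:
arm_command --rows '[[[0,0,0.008],0],[[0,0,0.008],0],[[0,0,0.008],0],[[0,0,0.008],0],[[0,0,0],0]]'

```text
t: 7.5
eef_pos: [517.3, -127.1, 60.7]
tcp_rot: [3.142, -0.0, -0.291]
ft_force: [0.3, 0.0, -4.2]
opening: 0.255
grip_force: 30.0
```

```bash
python3 - <<'E'
from h import *
s=state(); print(s['eef_pos'],s['qvel'].round(3)); go(517.35,-130.6,60,-.2915)
im,d,k=snap('wrist'); P=pts(d,k); s=state(); print(s['eef_pos'],s['ft_force']); go(517.35,-130.6,60,-.2915)
L=loc(P,s['eef_pos'][:2],s['tcp_rot'][2])
m=(abs(L[...,0])<22)&(abs(L[...,1])<18)&(abs(L[...,2]-89)<3); print('sp x',np.percentile(L[...,0][m],[1,99]),'y',np.percentile(L[...,1][m],[1,5,95,99]),m.sum())
F=loc(P,(512.7,-143.3),-.2915)
a=(F[...,0]>2)&(F[...,0]<20)&(F[...,2]<60)
for y in list(np.arange(-7,4,1))+list(np.arange(20,32,1)):
    k=a&(abs(F[...,1]-y)<.5)
    if k.sum()>2: print(y,k.sum(),np.median(F[...,2][k]).round(1),end=' | ')
b=(abs(F[...,1]+12)<6)&(abs(F[...,2]-36)<3); print('jaw x max',F[...,0][b].max())
for nm,mm in(('back',abs(F[...,2]-36)<3),):
    q=mm&(F[...,1]<-40)&(abs(F[...,0])<28); print('back y',F[...,1][q].min() if q.any() else None)
E
```

```text
[ 517.33793158 -127.06924692   60.69192005] [-0.001  0.    -0.002 -0.     0.004  0.001]
shift mm [1.  3.4 0.7] norm [0.0041 0.0135 0.0028] turn norm 0.0001 rad 0.0
[ 517.35973535 -127.10989109   60.74374355] [ 0.10406476 -0.4054101  -3.2426108 ]
shift mm [1.  3.3 0.7] norm [0.004  0.0134 0.003 ] turn norm 0.0001 rad 0.0
sp x [-6.78237714 18.44868796] y [-15.51139514 -12.55172032  10.25743731  15.66584121] 3126
-7 51 36.5 | -6 48 36.4 | -5 50 36.3 | -4 51 36.1 | -3 54 36.1 | -2 47 35.0 | -1 50 34.2 | 0 78 32.8 | 1 49 20.2 | 2 23 16.5 | 3 13 16.4 | 20 37 40.6 | 21 31 45.5 | 22 35 42.2 | 23 38 41.8 | 24 33 44.8 | 25 36 41.8 | 26 40 38.2 | 27 27 43.9 | 28 15 33.3 | 29 35 34.5 | 30 43 35.1 | 31 43 35.2 | jaw x max 31.790226483122368
back y -58.904596915708716
```

Request:
arm_command --rows '[[[0.005,0.0116,0],0],[[0,0,0],0],[[0,0,0.01],0],[[0,0,0.01],0],[[0,0,0],0]]'

```text
t: 8.05
eef_pos: [517.5, -130.2, 55.2]
tcp_rot: [3.142, 0.001, -0.291]
ft_force: [0.1, -0.6, -3.7]
opening: 0.253
grip_force: 30.0
```

Underside is now about 28 mm, below the mouth, with no contact: it enters. I continue down to the ledges (tip about 43.5).

Request:
arm_command --rows '[[[0,0,0.015],0],[[0,0,0.015],0],[[0,0,0.01],0],[[0,0,0],0],[[0,0,0],0]]'

```text
t: 8.55
eef_pos: [517.7, -130.2, 45.5]
tcp_rot: [3.142, 0.0, -0.291]
ft_force: [0.1, 1.2, -3.6]
opening: 0.251
grip_force: 30.0
```

Request:
arm_command --rows '[[[0,0,0.006],0],[[0,0,0.006],0],[[0,0,0],0],[[0,0,0],0],[[0,0,0],0]]'

```text
t: 9.05
eef_pos: [517.9, -130.2, 43.4]
tcp_rot: [3.141, -0.001, -0.291]
ft_force: [-2.2, 1.7, 7.2]
opening: 0.25
grip_force: 30.0
```

Contact at the ledge height. Now I release and back off upward.

Request:
arm_command --rows '[[[0,0,0],0],[[0,0,0],0],[[0,0,0],0],[[0,0,0],0],[[0,0,0],0]]' --claw 0.4

```text
t: 9.55
eef_pos: [517.7, -130.2, 42.6]
tcp_rot: [3.142, -0.0, -0.291]
ft_force: [-0.3, -1.1, -0.6]
opening: 0.396
grip_force: 0.0
```

Request:
arm_command --rows '[[[0,0,-0.08],0],[[0,0,-0.16],0],[[0,0,-0.16],0],[[-0.12,0,-0.1],0],[[-0.12,0,0],0]]'

```text
t: 10.05
eef_pos: [460.8, -113.2, 170.3]
tcp_rot: [3.141, -0.005, -0.291]
ft_force: [-0.3, -0.5, -1.1]
opening: 0.393
grip_force: 0.0
```

Request:
arm_command --rows '[[[-0.1,0,0],0],[[0,0,0],0],[[0,0,0],0],[[0,0,0],0],[[0,0,0],0]]'

```text
t: 10.55
eef_pos: [437.0, -106.0, 167.4]
tcp_rot: [3.142, -0.0, -0.291]
ft_force: [0.6, 0.4, -0.7]
opening: 0.397
grip_force: 0.0
```

```bash
python3 - <<'E'
from h import *
s=state(); print(s['t'],s['eef_pos'],s['tcp_rot'])
im,d,k=snap('wrist','w4.png'); P=pts(d,k); np.savez('w4.npz',im=im,P=P)
F=loc(P,(512.7,-143.3),-.2915)
m=(abs(F[...,0])<30)&(F[...,1]>-10)&(F[...,1]<40)&(F[...,2]>62)&(F[...,2]<80)
q=F[m]; print(m.sum(),'z',np.percentile(q[:,2],[5,50,95]),'x',np.percentile(q[:,0],[1,99]),'y',np.percentile(q[:,1],[1,99]))
A=np.c_[q[:,:2],np.ones(len(q))]; print('tilt',np.linalg.lstsq(A,q[:,2],rcond=None)[0])
print(cv2.minAreaRect(q[:,:2].astype(np.float32)))
a=(abs(F[...,2]-36)<3)&(abs(F[...,0])<35)&(F[...,1]<0)&(F[...,1]>-65); print('jaw',np.percentile(F[a][:,0],[.5,99.5]),np.percentile(F[a][:,1],[.5,99.5]))
t=(F[...,2]>104)&(F[...,2]<114)&(abs(F[...,0])<80)&(abs(F[...,1])<100); v,u=np.nonzero(t);print('pin',t.sum(),P[t].mean(0),F[t].mean(0),u.mean(),v.mean(), np.ptp(P[t],axis=0))
cv2.imwrite('pics/w4c.png',cv2.resize(im[60:270,180:460],None,fx=2.5,fy=2.5)[:,:,::-1])
E
```

```text
10.55 [ 436.96979548 -106.03954231  167.40312216] [ 3.14153056e+00 -4.23496757e-06 -2.91282644e-01]
1895 z [70.94160544 72.18772403 73.42706829] x [-20.66289268  18.99151872] y [ 0.99377534 24.3336923 ]
tilt [-2.72225520e-03 -4.45714818e-03  7.22479234e+01]
((-0.8036861419677734, 12.519925117492676), (23.841440200805664, 39.96820068359375), 89.36042785644531)
jaw [-32.23106519  30.28026417] [-58.47030119  -1.27567627]
pin 261 [ 460.51965929 -191.50005678  108.76273791] [-36.12687497 -61.16275284 108.76273791] 428.1455938697318 149.97318007662835 [11.25878415 11.0881881   6.62462982]
```

View pics/w4c.png

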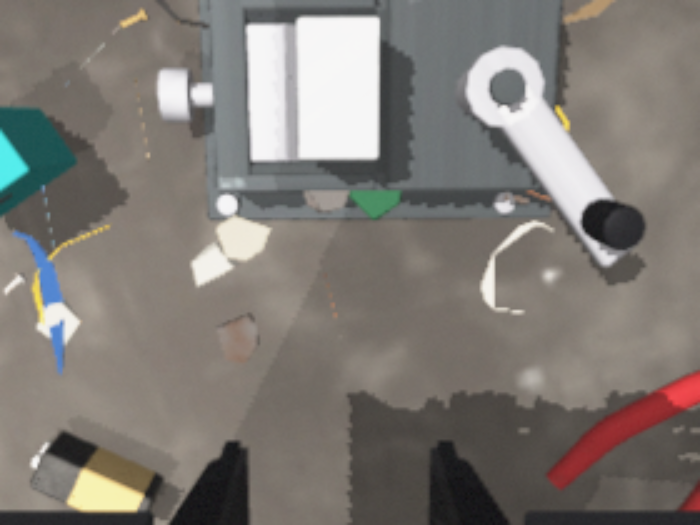

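The crop shows the thick spacer seated at (340,88), upright and level (top at 72 mm, y≈12.5), with the keeper pin at (620,225). Next I go over the pin with the fingers nearly shut.

Request:
arm_command --rows '[[[0.095,0.152,0],0],[[0.094,0.151,0],0],[[0,0,0],-0.047],[[0,0,0],-0.047],[[0,0,0],-0.047]]' --claw 0.21

```text
t: 11.1
eef_pos: [460.0, -192.4, 167.2]
tcp_rot: [-3.141, 0.001, 0.157]
ft_force: [-0.4, 0.6, -0.0]
opening: 0.212
grip_force: 0.0
```

Request:
arm_command --rows '[[[0,0,0],-0.047],[[0,0,0.1],0],[[0,0,0],0],[[0,0,0],0],[[0,0,0],0]]'

```text
t: 11.6
eef_pos: [460.2, -192.1, 143.2]
tcp_rot: [3.141, -0.0, 0.299]
ft_force: [0.8, -0.4, -0.7]
opening: 0.208
grip_force: 0.0
```

```bash
python3 - <<'E'
from h import *
s=state(); print(s['t'],s['eef_pos'],s['tcp_rot'],s['opening'],s['joints'].round(3)); go(460.6,-192.2,91,.3)
E
```

```text
11.6 [ 460.18181742 -192.09531793  143.22031653] [ 3.14111339e+00 -3.58443490e-04  2.99009645e-01] 0.20758661606195744 [-0.528  0.408  1.945 -0.     0.788  0.744]
shift mm [ 0.4  0.2 52.2] norm [0.0014 0.0008 0.2089] turn norm -0.0003 rad -0.001
```

Request:
arm_command --rows '[[[0,0,0.08],0],[[0,0,0.04],0],[[0,0,0.04],0],[[0,0,0.048],0],[[0,0,0],0]]'

```text
t: 12.1
eef_pos: [459.4, -191.7, 89.4]
tcp_rot: [-3.14, 0.001, 0.299]
ft_force: [1.0, -0.2, 0.4]
opening: 0.212
grip_force: 0.0
```

```bash
python3 - <<'E'
from h import *
s=state(); print(s['t'],s['eef_pos'],s['tcp_rot'],s['ft_force'])
post=np.array([503.1,-175.4]); p=s['eef_pos'][:2]; r=p-post; R=np.hypot(*r); f0=np.arctan2(r[1],r[0])%(2*np.pi); print('R',R,'phi',f0)
yaw=s['tcp_rot'][2]; N=20; f1=1.571-.2915-.08; y1=-1.15; dt=(yaw-y1)/N
print('turn/row',dt/np.pi)
for i in range(1,N+1):
    f=f0+(f1-f0)*i/N; q=post+(R+(46-R)*min(1,i/5))*np.array([np.cos(f),np.sin(f)]); d=q-p; p=q
    print(i,round((d[0]*np.cos(yaw)+d[1]*np.sin(yaw))/250,4),round((d[0]*np.sin(yaw)-d[1]*np.cos(yaw))/250,4),p.round(1)); yaw-=dt
E
```

```text
12.1 [ 459.35271568 -191.69554533   89.41097077] [-3.14017024e+00  1.41510818e-03  2.99283280e-01] [ 0.972653   -0.16186983  0.40018649]
R 46.68371968217808 phi 3.498163358699006
turn/row 0.02306605979704414
1 0.0005 -0.0214 [ 457.9 -186.5]
2 0.0015 -0.0213 [ 457.1 -181.3]
3 0.0024 -0.0212 [ 456.8 -175.9]
4 0.0032 -0.021 [ 457.2 -170.6]
5 0.0041 -0.0208 [ 458.2 -165.4]
6 0.0045 -0.0207 [ 459.6 -160.4]
7 0.0053 -0.0205 [ 461.6 -155.5]
8 0.0062 -0.0202 [ 464.2 -150.9]
9 0.007 -0.0199 [ 467.3 -146.6]
10 0.0079 -0.0196 [ 470.8 -142.6]
11 0.0087 -0.0193 [ 474.8 -139.1]
12 0.0095 -0.0189 [ 479.1 -136.1]
13 0.0103 -0.0184 [ 483.8 -133.6]
14 0.0111 -0.018 [ 488.7 -131.7]
15 0.0118 -0.0175 [ 493.8 -130.3]
16 0.0126 -0.017 [ 499.  -129.6]
17 0.0133 -0.0164 [ 504.3 -129.4]
18 0.014 -0.0159 [ 509.6 -129.9]
19 0.0146 -0.0153 [ 514.8 -130.9]
20 0.0153 -0.0146 [ 519.8 -132.5]
```

Request:
arm_command --rows '[[[0.0005,-0.0214,-0.004],0.023],[[0.0015,-0.0213,0],0.023],[[0.0024,-0.0212,0],0.023],[[0.0032,-0.021,0],0.023],[[0.0041,-0.0208,0],0.023]]'

```text
t: 12.6
eef_pos: [458.7, -165.6, 92.0]
tcp_rot: [3.141, -0.0, -0.065]
ft_force: [-0.5, -1.5, 0.7]
opening: 0.218
grip_force: 0.4
```

Request:
arm_command --rows '[[[0.0045,-0.0207,0],0.023],[[0.0053,-0.0205,0],0.023],[[0.0062,-0.0202,0],0.023],[[0.007,-0.0199,0],0.023],[[0.0079,-0.0196,0],0.023]]'

```text
t: 13.1
eef_pos: [471.3, -142.7, 91.9]
tcp_rot: [3.141, -0.0, -0.426]
ft_force: [-0.7, -0.7, -0.1]
opening: 0.21
grip_force: 0.3
```

```bash
python3 - <<'E'
from h import *
s=state(); print(s['t'],s['eef_pos'],s['tcp_rot'],s['ft_force'],s['joints'].round(2)); go(470.8,-142.6,91)
E
```

```text
13.1 [ 471.32022851 -142.70117584   91.94004559] [ 3.14144155e+00 -9.70932280e-05 -4.26190531e-01] [-0.67998299 -0.71875939 -0.14160781] [-0.43  0.48  2.01 -0.    0.65  1.57]
shift mm [-0.5  0.1  0.9] norm [-0.0021  0.0005  0.0038] turn norm 0.0 rad 0
```

On track. I continue the arc.

Request:
arm_command --rows '[[[0.0077,-0.0193,0],0.023],[[0.0095,-0.0189,0],0.023],[[0.0103,-0.0184,0],0.023],[[0.0111,-0.018,0],0.023],[[0.0118,-0.0175,0],0.023]]'

```text
t: 13.6
eef_pos: [494.1, -130.2, 91.9]
tcp_rot: [3.141, -0.0, -0.787]
ft_force: [-0.3, 0.2, 0.5]
opening: 0.208
grip_force: 0.3
```

Request:
arm_command --rows '[[[0.0126,-0.017,0],0.023],[[0.0133,-0.0164,0],0.023],[[0.014,-0.0159,0],0.023],[[0.0146,-0.0153,0],0.023],[[0,0,0],0]]'

```text
t: 14.1
eef_pos: [515.4, -131.0, 91.9]
tcp_rot: [-3.141, -0.001, -1.075]
ft_force: [0.0, -0.0, 0.8]
opening: 0.209
grip_force: 0.0
```

Request:
arm_command --rows '[[[0.008,-0.0075,0],0],[[0.004,-0.0035,0],0],[[0,0,0],0],[[0,0,0],0],[[0,0,0],0]]'

```text
t: 14.6
eef_pos: [518.7, -132.2, 91.7]
tcp_rot: [-3.142, -0.0, -1.073]
ft_force: [0.3, -0.0, 0.2]
opening: 0.209
grip_force: 0.0
```

Request:
arm_command --rows '[[[0.006,-0.0055,0],0],[[0.004,-0.004,0],0],[[0,0,0],0],[[0,0,0],0],[[0,0,0],0]]'

```text
t: 15.1
eef_pos: [522.1, -133.2, 91.6]
tcp_rot: [-3.142, -0.0, -1.073]
ft_force: [-0.2, -1.8, -0.2]
opening: 0.204
grip_force: 0.0
```

Request:
arm_command --rows '[[[-0.004,0.004,0],0],[[0,0,-0.1],0],[[0,0,-0.18],0],[[-0.1,0,-0.15],0],[[-0.18,0,0],0]]'

```text
t: 15.6
eef_pos: [489.4, -72.4, 203.1]
tcp_rot: [-3.136, -0.006, -1.076]
ft_force: [1.0, 0.4, -1.4]
opening: 0.208
grip_force: 0.0
```

Request:
arm_command --rows '[[[0,0,0],0],[[0,0,0],0],[[0,0,0],0],[[0,0,0],0],[[0,0,0],0]]'

```text
t: 16.1
eef_pos: [487.5, -71.9, 198.7]
tcp_rot: [3.141, 0.0, -1.074]
ft_force: [0.3, -0.1, 0.5]
opening: 0.209
grip_force: 0.0
```

```bash
python3 - <<'E'
from h import *
s=state(); print(s['t'],s['eef_pos'],s['tcp_rot'])
im,d,k=snap('wrist','w5.png'); P=pts(d,k)
F=loc(P,(512.7,-143.3),-.2915)
t=(F[...,2]>103)&(F[...,2]<114)&(abs(F[...,0])<80)&(abs(F[...,1])<100); v,u=np.nonzero(t);m=F[t].mean(0) if t.any() else np.zeros(3);print('pin',t.sum(),m,'theta',np.arctan2(-m[0],m[1]+34),u.mean(),v.mean())
b=(F[...,2]>82)&(F[...,2]<88)&(abs(F[...,0])<40)&(F[...,1]>-25)&(F[...,1]<40); print('bar',b.sum(),np.polyfit(F[b][:,1],F[b][:,0],1))
m=(abs(F[...,0])<30)&(F[...,1]>-10)&(F[...,1]<40)&(F[...,2]>66)&(F[...,2]<76); print('spacer',m.sum(),np.median(F[m][:,2]),cv2.minAreaRect(F[m][:,:2].astype(np.float32)))
E
```

```text
16.1 [487.4931712  -71.87292118 198.68596372] [ 3.14106559e+00  3.65103955e-04 -1.07434051e+00]
pin 211 [ -2.73266908  12.17519399 108.96800632] theta 0.05911151205082442 319.1469194312796 123.03317535545024
bar 972 [-0.02963699 -1.95942879]
spacer 898 72.32072194493043 ((-0.9459285736083984, 12.48564624786377), (39.754493713378906, 23.70089340209961), 0.042993318289518356)
```

View pics/w5.png

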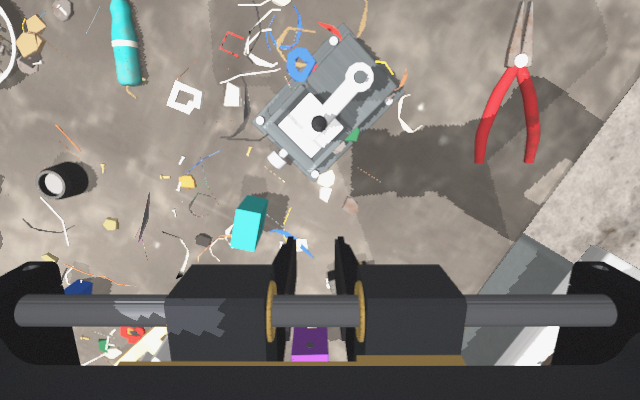

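The keeper lies fully over the seated spacer: pin at (319,123), angle about 0.05 rad. I'll check the rack's two spacers from the top camera and then hand in.

```bash
python3 - <<'E'
from h import *
im,d,k=snap('top'); P=pts(d,k)
m=(P[...,2]>56)&(P[...,2]<72)&(abs(P[...,0]-534)<60)&(abs(P[...,1]-170)<90)
n,lab=cv2.connectedComponents(m.astype(np.uint8)); ok=0
for i in range(1,n):
    q=P[lab==i]
    if len(q)>15: print(len(q),q.mean(0).round(1)); ok+=1
if ok==2: print(env.job_done(), state()['t'])
E
```

```text
93 [550.1 220.4  63. ]
63 [533.9 171.4  63.2]
the job is handed in; nothing more can be done
the job is handed in; nothing more can be done
```

The job is handed in: the thick (24 mm) spacer is seated in the gap with the keeper bar about 0.05 rad from fully over it. I picked it by measuring the gap at about 25.5 mm with the camera and tried no other. The thin and mid spacers were never moved and still stand in the rack.

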